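Start three dinner timers in cooking order

ROBOT

A 6-joint arm with a two-finger parallel gripper is mounted at the origin on a cart in front of the work surface, level with it; the furniture and walls round the work are solid. World frame = base frame: x ahead of the robot, y to its left, z up, the work surface at z = 0. Lengths are in m, angles in degrees, forces in N, time in s.
With the tool pointing down it reaches from about 0.4 to 0.825 m from the base axis. Payload 7 kg.
Tool frame: the origin (TCP) lies midway between the tips of the shut fingers; the grasp point (between the pads) lies 19 mm behind it; z points along the fingers, y is the line along which they close (so a half turn about z gives the same grasp; the last joint's range is limited). The gripper opens to 88 mm and grips with 3 to 60 N. Pads are 19 mm wide; open, the fingers measure 130 mm over their backs; the gripper's body (78 mm by 193 mm) begins 47 mm behind the grasp point.
Start: joints at [-57.118, 20.546, 0.682, 0, -70.136, -16.507], TCP at [0.19, -0.648, 0.227] pointing down, gripper open.
Joint ranges: [-176.03, 176.03], [-82.01, 121.73], [-58.28, 71.71], [-173.87, 95.51], [-174.79, -0.11], [-173.66, 173.66]. Speed limits (degrees/s): [136.94, 136.94, 172.46, 180, 180, 180].

INTERFACE

Orientations are given as a 3x3 rotation matrix whose columns are the frame's x, y, z axes.
In Python, from rig import robot gives the robot as it stands. Calls block until the motion is done:
- robot.goto(position, orientation): joint-space move of the TCP to a pose.
- robot.servo_line(position, ori=None, speed=0.15): straight line of the TCP; ori=None keeps the orientation; speed is the mean speed in m/s.
- robot.movej(angles): joint-space move.
- robot.move_gripper(opening): opening from 0.0 (shut) to 1.0 (fully open); the grip force is fixed at half the most; returns when the fingers have stopped.
- robot.dwell(seconds).
- robot.ik(position, orientation): joint angles nearest the present ones, or None.
- robot.grab_frame(name): name is "scene" or "top" or "wrist"; returns (picture, depth): 384x512x3 uint8, red, green, blue; 384x512 float32, m along the optical axis (not along the pixel's ray), 0 where there is no reading.
- robot.camera_info(name): a dict with "vfov" (degrees; the focal length in pixels is half the picture's height over the tangent of half this angle, whatever the lens; pixels are square), "cx", "cy" (the principal point, pixels), "view" (4x4, takes a point from world to camera coordinates); the wrist camera has in their place "T_tool_cam" (4x4, takes a point from camera to tool coordinates, whose origin is the TCP and whose axes are the flange's). Camera axes: x right, y down, z forward; pixel columns grow to the right and rows downward; lengths in m; the calibration is good to about 2 mm. A picture is of the moment at which its call begins: read the wrist's pose just before it. camera_info takes no time and is no camera call.
A pose or a line that the arm cannot do raises robot.Unreachable and nothing moves.
- robot.job_done(): hands the job in; it is judged then, once.
Readings, each from a call of its own:
- robot.read_t(): time.
- robot.read_qpos(): joint angles.
- robot.read_qvel(): joint speeds.
- robot.read_effort(): joint torques, N m.
- robot.read_position(): TCP position.
- robot.read_tcp_rot(): TCP orientation.
- robot.read_force(): force on the tool from outside, world axes, zero at the start.
- robot.read_ft_torque(): the same for the moment, N m.
- robot.read_grip_width(): opening from 0.0 (shut) to 1.0 (fully open).
- robot.read_finger_force(): force on a finger pad.
Only numpy, scipy, OpenCV 4.12 (cv2) and the standard library are available. Lean on these libraries where they do the work, as an engineer would, in place of code of your own. Each camera call takes 0.05 s, during which the arm holds its last target. There are 200 camera calls.

TASK

Start the kitchen tap timers in cooking order: push the cap of the red timer lightly all the way down with the fingertips, where it stays, then the yellow one, then the blue one. Leave the green timer off, let every timer stand where it is, and do not pick up or disturb anything on the table.

Things in the scene. Friction and masses are not known exactly. Their poses are not given: they have to be found in the camera images.
- red_timer: Tap timer with the red cap, loose on the table, about 0.3 kg: a white round puck 68 mm in diameter and 31 mm high with a rubber foot and a small black display on its side. Origin at the centre of its underside; z up, display to -x.
- red_top (a point): Centre of the top of the red cap (soft silicone top 46 mm in diameter, flat over the middle 38 mm, on a 50 mm collar of the same colour). It stands 50 mm above the table, 19 mm proud of the puck, when up (timer off) and sinks with the cap.
- red_cap (a joint): How far the red cap is pushed down, m: 0 = up (off), 0.010 = on its stop; it counts as on beyond 0.006. It begins to yield at about 3 N, takes about 5 N to reach the stop, while its soft top gives a further 1 mm per 3 N (up to 7 mm) and springs back; the cap stays where it is pushed; press with less than 20 N.
- yellow_timer: Tap timer with the yellow cap, loose on the table, about 0.3 kg: a white round puck 68 mm in diameter and 31 mm high with a rubber foot and a small black display on its side. Origin at the centre of its underside; z up, display to -x.
- yellow_top (a point): Centre of the top of the yellow cap (soft silicone top 46 mm in diameter, flat over the middle 38 mm, on a 50 mm collar of the same colour). It stands 50 mm above the table, 19 mm proud of the puck, when up (timer off) and sinks with the cap.
- yellow_cap (a joint): How far the yellow cap is pushed down, m: 0 = up (off), 0.010 = on its stop; it counts as on beyond 0.006. It begins to yield at about 3 N, takes about 5 N to reach the stop, while its soft top gives a further 1 mm per 3 N (up to 7 mm) and springs back; the cap stays where it is pushed; press with less than 20 N.
- blue_timer: Tap timer with the blue cap, loose on the table, about 0.3 kg: a white round puck 68 mm in diameter and 31 mm high with a rubber foot and a small black display on its side. Origin at the centre of its underside; z up, display to -x.
- blue_top (a point): Centre of the top of the blue cap (soft silicone top 46 mm in diameter, flat over the middle 38 mm, on a 50 mm collar of the same colour). It stands 50 mm above the table, 19 mm proud of the puck, when up (timer off) and sinks with the cap.
- blue_cap (a joint): How far the blue cap is pushed down, m: 0 = up (off), 0.010 = on its stop; it counts as on beyond 0.006. It begins to yield at about 3 N, takes about 5 N to reach the stop, while its soft top gives a further 1 mm per 3 N (up to 7 mm) and springs back; the cap stays where it is pushed; press with less than 20 N.
- green_timer: Tap timer with the green cap, loose on the table, about 0.3 kg: a white round puck 68 mm in diameter and 31 mm high with a rubber foot and a small black display on its side. Origin at the centre of its underside; z up, display to -x.
- green_top (a point): Centre of the top of the green cap (soft silicone top 46 mm in diameter, flat over the middle 38 mm, on a 50 mm collar of the same colour). It stands 50 mm above the table, 19 mm proud of the puck, when up (timer off) and sinks with the cap.
- green_cap (a joint): How far the green cap is pushed down, m: 0 = up (off), 0.010 = on its stop; it counts as on beyond 0.006. It begins to yield at about 3 N, takes about 5 N to reach the stop, while its soft top gives a further 1 mm per 3 N (up to 7 mm) and springs back; the cap stays where it is pushed; press with less than 20 N.
- mug: Pink-brown mug with a handle, 77 x 114 x 98 mm, loose, standing at the back of the table; bystander, leave alone. Origin at the centre of its underside.
- salt_drum: Blue round card drum of salt, 62 mm in diameter, 122 mm high, loose, standing at the back of the table; bystander, leave alone. Origin at the centre of its underside.
- honey_jar: Glass jar with a pale lid and brown contents, 71 mm in diameter, 110 mm high, loose, standing at the back of the table; bystander, leave alone. Origin at the centre of its underside.
- spice_jar: Small glass spice jar with a yellow cap, 44 mm in diameter, 100 mm high, loose, standing at the back of the table; bystander, leave alone. Origin at the centre of its underside.
There are look-alikes about, which are no part of the job. What is shaped like the green_timer but orange is not meant.

How it is judged:
By the outcome, as a careful person would: the job done as asked, in the order asked, and still so for the second after the job is handed in, with the robot touching nothing.
It also fails if it takes over 46 s, if anything falls off the work surface, if the arm or the gripper's body presses on something with over 40 N, if the wrist force passes 120 N, or if a joint passes its speed limit or range.

## Working session

There is one attempt and no reset: what is moved stays moved. The work goes in short steps, each a Python script; the robot and the scene stay as the last script left them, time stands still between calls to the robot, and variables do not carry over. Pictures are saved under pics/ and viewed, at most 10 in all, crops included, and the job is handed in when it is done.

```bash
mkdir -p pics; python3 - <<'E'
from rig import robot
import cv2,numpy as np
for n in("top","scene"):
    p,d=robot.grab_frame(n); cv2.imwrite(f"pics/{n}0.png",p[:,:,::-1]); np.savez(f"{n}0.npz",p=p,d=d)
    print(n,robot.camera_info(n))
print(robot.read_t(),robot.read_tcp_rot(),robot.read_force())
E
```

```text
top {'vfov': 54.48059158300906, 'cx': 253.78123958768194, 'cy': 193.3157640192192, 'view': array([[ 9.61753411e-04, -9.99762157e-01,  2.17876917e-02,
        -1.56284349e-02],
       [-9.88787462e-01, -4.20422910e-03, -1.49270491e-01,
         5.87614971e-01],
       [ 1.49326589e-01, -2.13998350e-02, -9.88556330e-01,
         8.22922958e-01],
       [ 0.00000000e+00,  0.00000000e+00,  0.00000000e+00,
         1.00000000e+00]])}
scene {'vfov': 56.58065905537154, 'cx': 258.819864690723, 'cy': 187.52730431502653, 'view': array([[ 0.90605963, -0.42308372,  0.00749077, -0.53354256],
       [-0.21214135, -0.46948829, -0.85707455,  0.18497225],
       [ 0.36613112,  0.77497155, -0.51513794,  0.71213861],
       [ 0.        ,  0.        ,  0.        ,  1.        ]])}
0.1 [[-9.59470866e-01 -2.81807255e-01 -5.72896223e-04]
 [-2.81807797e-01  9.59469835e-01  1.41450902e-03]
 [ 1.51057740e-04  1.51862682e-03 -9.99998835e-01]] [-0.95198181  0.09235857  0.12637053]
```

View pics/top0.png

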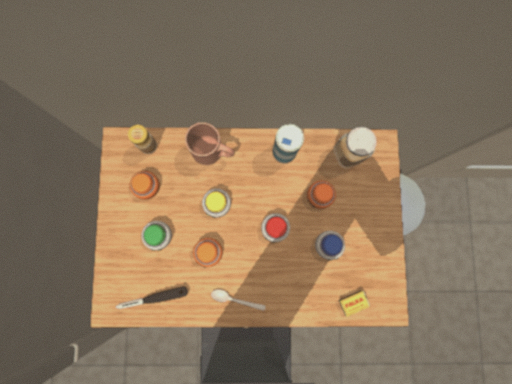

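View pics/scene0.png

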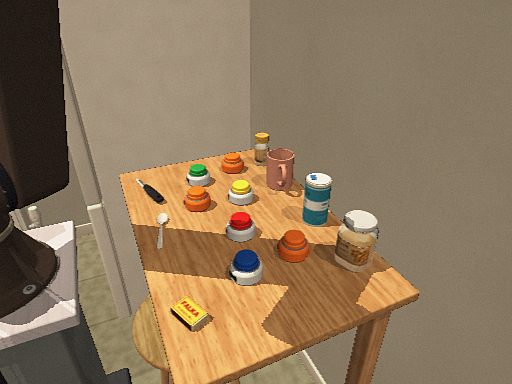

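The top view shows the red cap at (276,227), yellow at (216,202), blue at (331,245) and green at (154,235), all on white pucks. These could be confused with them: all-orange pucks at (321,194), (207,253) and (143,184), the yellow-capped spice jar at (139,134), the blue salt drum at (288,140) and the matchbox at (355,304). I choose the white-bodied timers.

```bash
cat > h.py <<'E'
from rig import robot
import cv2,numpy as np
def cloud(p,d,K,T):  # T: camera->world
    h,w=d.shape; f=h/2/np.tan(np.radians(K["vfov"]/2)); v,u=np.mgrid[:h,:w]
    c=np.stack([(u-K["cx"])/f*d,(v-K["cy"])/f*d,d,np.ones_like(d)],-1)
    return (c@T.T)[...,:3]
HUE=dict(red=lambda h:(h<5)|(h>172),yellow=lambda h:(h>24)&(h<34),blue=lambda h:(h>108)&(h<130),green=lambda h:(h>45)&(h<85))
def cap(p,P,name,near=None,zlo=.03,zhi=.06):
    H=cv2.cvtColor(p,cv2.COLOR_RGB2HSV)
    m=HUE[name](H[...,0])&(H[...,1]>130)&(H[...,2]>50)&(P[...,2]>zlo)&(P[...,2]<zhi)
    if near is not None: m&=np.hypot(P[...,0]-near[0],P[...,1]-near[1])<.045
    n,l,s,c=cv2.connectedComponentsWithStats(m.astype(np.uint8))
    k=1+np.argmax(s[1:,4]); q=P[l==k]; top=q[q[:,2]>np.percentile(q[:,2],70)-.004]
    (cx,cy),r=cv2.minEnclosingCircle(top[:,:2].astype(np.float32))
    return np.array([cx,cy,np.median(top[:,2])]),r,s[k,4],c[k]
E
python3 - <<'E'
from h import *
for n in("top","scene"):
    z=np.load(n+"0.npz");K=robot.camera_info(n);P=cloud(z["p"],z["d"],K,np.linalg.inv(K["view"]))
    for c in HUE:
        try: print(n,c,*cap(z["p"],P,c))
        except Exception as e: print(n,c,e)
    if n=="top":
        for u,v in((288,140),(361,142),(204,143),(139,134),(321,194),(207,253),(143,184)):print(u,v,P[v,u].round(3))
z=np.load("top0.npz")["p"]
cv2.imwrite("pics/crop.png",cv2.resize(z[170:280,130:350,::-1],None,fx=3.5,fy=3.5,interpolation=cv2.INTER_CUBIC))
E
```

```text
top red [ 0.51015037 -0.06479856  0.05110296] 0.02236120216548443 331 [275.87311178 226.74018127]
top yellow [0.56804359 0.07569987 0.05110957] 0.022188149392604828 296 [215.19256757 201.53716216]
top blue attempt to get argmax of an empty sequence
top green attempt to get argmax of an empty sequence
288 140 [ 0.692 -0.086  0.125]
361 142 [ 0.693 -0.249  0.111]
204 143 [0.717 0.108 0.01 ]
139 134 [0.71  0.241 0.102]
321 194 [ 0.586 -0.17   0.051]
207 253 [0.451 0.091 0.051]
143 184 [0.608 0.242 0.049]
scene red [ 0.50813854 -0.06947067  0.04912606] 0.02216627076268196 302 [240.17549669 220.48675497]
scene yellow [0.56630045 0.07191513 0.04937035] 0.02209162712097168 111 [240.01801802 183.81081081]
scene blue [ 0.46754301 -0.19696178  0.04918886] 0.022122155874967575 346 [246.05202312 260.31213873]
scene green [0.48944116 0.20807761 0.04924345] 0.021123763173818588 165 [197.4969697  169.70909091]
```

View pics/crop.png

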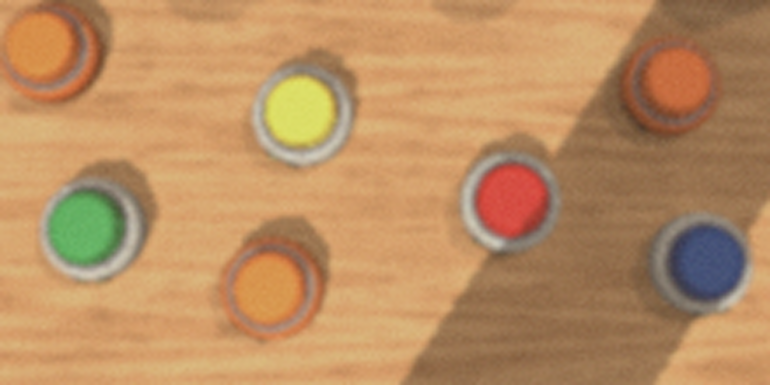

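The crop confirms the red, yellow and blue caps on white pucks, with the look-alikes orange all over. I'll shut the gripper, hover over red and check its position with the wrist camera.

```bash
cat >> h.py <<'E'
R=np.array([[-1.,0,0],[0,1,0],[0,0,-1]])
def wrist(name,near):
    K=robot.camera_info("wrist");T=np.eye(4);T[:3,:3]=robot.read_tcp_rot();T[:3,3]=robot.read_position()
    p,d=robot.grab_frame("wrist"); P=cloud(p,d,K,T@K["T_tool_cam"]); return p,cap(p,P,name,near,.025,.065)
def press(xy,lim=9.):
    robot.servo_line([*xy,.056],R,speed=.12); robot.dwell(.2); f0=robot.read_force()[2]; log=[]
    for z in np.arange(.052,.0339,-.001):
        robot.servo_line([*xy,z],R,speed=.02); f=robot.read_force()[2]-f0
        log.append((round(robot.read_position()[2]*1e3,1),round(f,1)))
        if f>lim: break
    print(log); robot.servo_line([*xy,.12],R,speed=.12)
E
python3 - <<'E'
from h import *
robot.move_gripper(0.); robot.goto([.509,-.067,.16],R)
p,c=wrist("red",(.509,-.067)); print(c,robot.read_t(),robot.read_position(),robot.read_grip_width())
cv2.imwrite("pics/w1.png",p[:,:,::-1])
E
```

```text
(array([ 0.50954628, -0.06569523,  0.04962387]), 0.022577187046408653, np.int32(2121), array([257.77510608, 186.53182461])) 3.9417 [ 0.50903725 -0.06757095  0.16002656] 0.00644096499388979
```

View pics/w1.png

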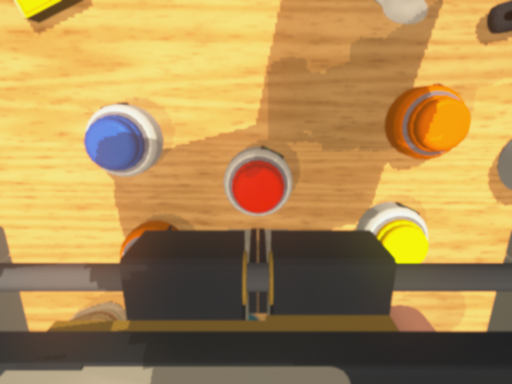

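The wrist view shows the red cap at (258,187), at (0.5095, -0.066, 0.050), which agrees with the other cameras. Now I'll press red.

```bash
python3 - <<'E'
from h import *
press((.5095,-.0665)); robot.goto([.5095,-.0665,.16],R)
p,c=wrist("red",(.509,-.067)); print(c,robot.read_t())
E
```

```text
[(np.float64(51.8), np.float64(0.4)), (np.float64(50.9), np.float64(0.7)), (np.float64(50.0), np.float64(2.1)), (np.float64(49.1), np.float64(3.2)), (np.float64(48.1), np.float64(4.1)), (np.float64(47.0), np.float64(3.4)), (np.float64(46.0), np.float64(4.5)), (np.float64(45.0), np.float64(4.0)), (np.float64(44.0), np.float64(3.5)), (np.float64(43.0), np.float64(3.5)), (np.float64(42.0), np.float64(3.9)), (np.float64(41.0), np.float64(4.1)), (np.float64(40.0), np.float64(4.7)), (np.float64(39.0), np.float64(4.1)), (np.float64(38.2), np.float64(6.8)), (np.float64(37.4), np.float64(9.5))]
(array([ 0.50957847, -0.06556521,  0.0396308 ]), 0.02257094904780388, np.int32(1772), array([256.41591422, 184.21839729])) 10.4333
```

Red is on its stop (its top is now at 39.6 mm) and has not moved. Yellow and blue are next, each with a wrist check.

```bash
python3 - <<'E'
from h import *
for n,xy in(("yellow",(.567,.0745)),("blue",(.4675,-.1955))):
    robot.goto([*xy,.16],R); p,c=wrist(n,xy); print(n,c)
    e=c[0][:2]-xy
    if np.hypot(*e)>.006 or abs(c[0][2]-.05)>.003: print("stop");break
    xy=c[0][:2]; press(xy); robot.goto([*xy,.16],R)
    p,c=wrist(n,xy); print(n,c,robot.read_t())
    if c[0][2]>.042: print("not down");break
E
```

```text
yellow (array([0.56825715, 0.07486941, 0.04960549]), 0.022589296102523804, np.int32(2094), array([255.83237822, 189.41929322]))
[(np.float64(51.8), np.float64(1.5)), (np.float64(50.9), np.float64(1.3)), (np.float64(50.1), np.float64(0.7)), (np.float64(49.2), np.float64(2.3)), (np.float64(48.1), np.float64(3.0)), (np.float64(47.0), np.float64(3.2)), (np.float64(46.0), np.float64(3.4)), (np.float64(45.0), np.float64(4.0)), (np.float64(44.0), np.float64(3.5)), (np.float64(43.0), np.float64(3.8)), (np.float64(42.0), np.float64(4.1)), (np.float64(41.0), np.float64(4.3)), (np.float64(40.0), np.float64(3.7)), (np.float64(39.0), np.float64(4.5)), (np.float64(38.2), np.float64(6.8)), (np.float64(37.4), np.float64(9.0))]
yellow (array([0.56790322, 0.07488223, 0.03965263]), 0.02234509214758873, np.int32(1737), array([255.34830167, 184.24352332])) 17.6333
blue (array([ 0.47928047, -0.18762925,  0.0498024 ]), 0.012970148585736752, np.int32(290), array([264.7137931 , 201.92068966]))
stop
```

Yellow is down. The blue colour mask picked up only part of the cap (290 px, radius 13 mm), so I'll check its colour.

```bash
python3 - <<'E'
import h; from h import *
p,_=robot.grab_frame("wrist"); H=cv2.cvtColor(p,cv2.COLOR_RGB2HSV); print([H[v,u].tolist() for v,u in((187,258),(175,250),(200,265),(190,240))])
cv2.imwrite("pics/w2.png",p[:,:,::-1])
HUE["blue"]=lambda x:(x>100)&(x<135)
print(wrist("blue",(.4675,-.1955))[1],robot.read_t())
E
```

```text
[[113, 123, 153], [118, 84, 130], [112, 133, 151], [114, 108, 153]]
(array([ 0.47786665, -0.18852788,  0.04978824]), 0.012910131365060806, np.int32(276), array([264.12318841, 202.09057971])) 18.8917
```

View pics/w2.png

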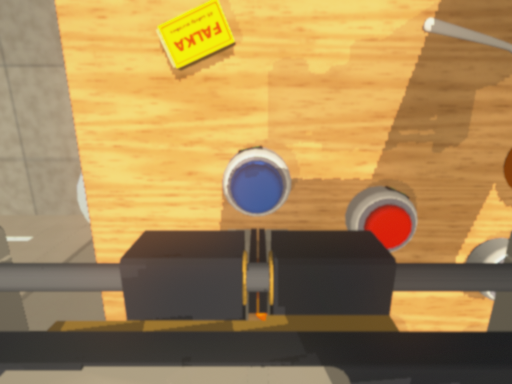

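The blue cap shows at (257,187), centred as red was. It only looks less saturated because of glare, so I'll lower the saturation threshold, then press.

```bash
sed -i 's/H\[...,1\]>130/H[...,1]>(60 if name=="blue" else 130)/; s/(h>108)&(h<130)/(h>100)\&(h<135)/' h.py; python3 - <<'E'
from h import *
n,xy="blue",np.array((.4675,-.1955)); p,c=wrist(n,xy); print(c)
if np.hypot(*(c[0][:2]-xy))<.006 and abs(c[1]-.0225)<.003 and abs(c[0][2]-.05)<.003:
    xy=c[0][:2]; press(xy); robot.goto([*xy,.2],R); print(wrist(n,xy)[1])
    # retreat aside, then look over everything
    robot.goto([.3,-.45,.25],R); p,d=robot.grab_frame("top"); cv2.imwrite("pics/top1.png",p[:,:,::-1])
    q,d=robot.grab_frame("scene"); K=robot.camera_info("scene");P=cloud(q,d,K,np.linalg.inv(K["view"]))
    for k in HUE:
        try: print(k,*cap(q,P,k,dict(red=(.508,-.069),yellow=(.566,.072),blue=(.4675,-.197),green=(.489,.208))[k])[:2])
        except Exception as e: print(k,e)
    print(robot.read_t())
E
```

```text
(array([ 0.46793881, -0.19402702,  0.04966736]), 0.022461913526058197, np.int32(2020), array([256.23118812, 186.87277228]))
[(np.float64(51.8), np.float64(1.1)), (np.float64(50.9), np.float64(1.5)), (np.float64(50.1), np.float64(1.8)), (np.float64(49.1), np.float64(3.2)), (np.float64(48.1), np.float64(4.2)), (np.float64(47.0), np.float64(3.5)), (np.float64(46.0), np.float64(4.2)), (np.float64(45.0), np.float64(5.0)), (np.float64(44.0), np.float64(4.9)), (np.float64(43.0), np.float64(4.8)), (np.float64(42.0), np.float64(4.7)), (np.float64(41.0), np.float64(5.8)), (np.float64(40.0), np.float64(5.4)), (np.float64(39.0), np.float64(5.3)), (np.float64(38.2), np.float64(7.3)), (np.float64(37.3), np.float64(10.2))]
(array([ 0.46842182, -0.19402941,  0.0396304 ]), 0.021918926388025284, np.int32(1296), array([255.86651235, 176.1257716 ]))
red [ 0.50793678 -0.06933695  0.03906583] 0.022697901353240013
yellow [0.56733608 0.07060678 0.03914591] 0.021898049861192703
blue [ 0.46877319 -0.194986    0.03961878] 0.021904869005084038
green attempt to get argmax of an empty sequence
26.85
```

View pics/top1.png

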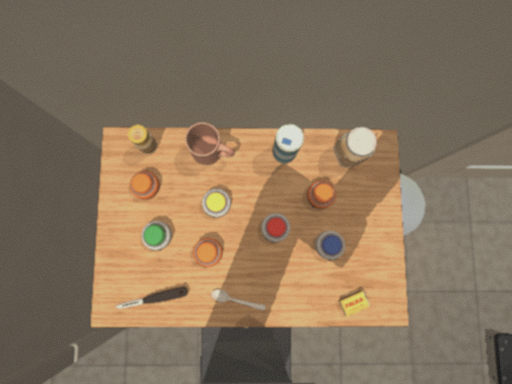

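Everything is where it was: red (276,227), yellow (216,203), blue (331,245), with green (154,235) and the bystanders unmoved. The arm is clear of the table.

```bash
python3 -c "
from rig import robot
print(robot.job_done(),robot.read_t())"
```

```text
the job is handed in; nothing more can be done
the job is handed in; nothing more can be done
```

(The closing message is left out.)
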